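Slide the loaded repair tray across to the finishing plate

ROBOT

A 6-joint arm with a two-finger parallel gripper is mounted at the origin on the work surface. World frame = base frame: x ahead of the robot, y to its left, z up, the work surface at z = 0. Lengths are in mm, angles in rad, forces in N, time in s.
With the tool pointing down it reaches from about 300 to 775 mm from the base axis. Payload 14.6 kg.
Tool frame: the origin (TCP) lies between the finger pads; the fingertips stand 19 mm ahead of it and the grasp point (between the pads) is the TCP; z points along the fingers, y is the line along which they close (so a half turn about z gives the same grasp; the last joint's range is limited). The gripper opens to 85 mm and grips with 20 to 120 N. Pads are 22 mm wide; open, the fingers measure 114 mm over their backs; the gripper's body (76 mm by 85 mm) begins 54 mm behind the grasp point. The pads swing forward as they close: fully open they stand 13 mm farther back than shut.
Start: joints at [-1.204, 0.3, 1.521, -0, 1.321, -0.067], TCP at [231.169, -499.05, 250.281] pointing down, gripper open.
Joint ranges: [-3.03, 3.03], [-0.79, 2.21], [0.23, 2.52], [-1.04, 4.18], [0, 3.07], [-2.55, 2.55]. Speed limits (rad/s): [2.22, 2.22, 2.57, 3.14, 3.14, 3.14].

INTERFACE

Orientations are given as [roll, pitch, yaw] about the fixed x, y, z axes, in that order (R = Rz(yaw) Ry(pitch) Rx(roll)).
In Python, from plant import r, cams gives the robot as it stands.
- The arm moves only by the tool jog_arm, never from a script. Its argument "steps" is a list of rows, each a list of 5 numbers: the shift along the world's x, y, z in cm, then the turn about the world's z in rad, then the opening in per cent of the stroke, from 0 (shut) to 100 (fully open). A call has 1 to 8 rows; each row shifts and turns the commanded pose from where the row before left it; what a row does not reach is not made up. A row lasts 1/8 s, in which the tool goes at most 62.5 mm and 10.7 degrees, less where a joint would pass 70% of its speed; a pose out of reach is approached as far as the arm can. A call is refused whole if a number of a shift passes 6.25 or a number of a turn 0.188, either way. A call with a gripper value outside its range is refused whole. The fingers move at their own pace and stop on an object; "newtons" is the grip in N (left out, the last holds). Time passes only in rows, so rows that do not move let the fingers close. It gives the time, the measured TCP pose, the force, the opening and the grip force at its end, in the units of the state.
- r.sense(): the state, without advancing time (a new reading comes with each control period).
- cams.snapshot(name): name is "scene" or "side" or "wrist"; returns a dict with "pixels" (400x640x3 uint8, blue, green, red), "fov_y" (degrees; the focal length in pixels is half the picture's height over the tangent of half this angle, whatever the lens; pixels are square), "cx", "cy" (the principal point, pixels), "T" (4x4, takes a point from camera to world coordinates). Camera axes: x right, y down, z forward; pixel columns grow to the right and rows downward; lengths in mm; the calibration is good to about 2 mm. A picture is of the moment at which its call begins. There is no depth.
- r.job_done(): hands the job in; it is judged then, once.
The state is a dict: "t": time; "qpos": joint angles; "joint_velocities": joint speeds; "effort": joint torques, N m; "ee_pos": TCP position; "eef_rot": TCP orientation; "force": force on the tool from outside, world axes, zero at the start; "wrist_torque": the same for the moment, N m; "finger_gap": finger opening in mm; "grip_force": force on a finger pad.
Only numpy, scipy, OpenCV 4.12 (cv2) and the standard library are available. Lean on these libraries where they do the work, as an engineer would, in place of code of your own. Each camera call takes 0.05 s, during which the arm holds its last target. There are 200 camera calls.

TASK

Lift the iron heel last out of the end bay of the tray and set it down, without dropping it, standing upright in the centre of the empty middle bay, so that the tray is balanced. Then push the tray along, flat on its runners, from the wooden bench across the gap on to the steel plate until it lies square against the upright stop: do not lift it, tip it or let it sag into the gap. Leave the wooden heel standing in its own bay, and leave the hammer, tin and bottle alone.

Things in the scene. Friction and masses are not known exactly. Their poses are not given: they have to be found in the camera images.
- bench: fixed low wooden bench the tray starts on, top 230 (x) x 310 (y) mm, 60 mm above the work surface. Origin: centre of its underside, on the work surface. Its -y edge borders the gap; its y axis is the line of travel (the tray goes towards -y)
- plate: fixed steel plate table on four short legs, same height (top 60 mm above the work surface) and same yaw as the bench, 230 (x) x 300 (y) mm, beyond the gap on the bench's -y side. Origin: centre of its underside, on the work surface. The gap between the bench's -y edge and the plate's +y edge is 100 to 112 mm wide
- stop (a point): middle of the inner (+y) face of the upright steel stop, a wall 30 mm high across the plate's -y end; this point is 140 mm from the plate's centre and 15 mm above its top. Axes as the plate
- tray: loose open plywood tray, 150 (x) x 270 (y) x 38 mm high, about 0.24 kg, on two slick round white plastic runners (10 mm diameter, 270 mm long, along y, at x = +-55 mm). Origin: centre of its underside, level with the runners' undersides. Outer walls 5 mm thick, from 8 to 38 mm above the origin; inner floor 13 mm above the origin
- iron_mid (a point): centre, half-way up, of the loose iron heel last, 0.55 to 0.65 kg: a D-shaped foot 62 (x) x 46 (y) x 22 mm high with a square stem 24 x 24 mm rising to 62 mm above the underside. This point lies on the stem's axis, 31 mm above the underside. z is up the stem; x and y are square to the stem's faces. It starts in one of the two end bays. Grasp it by the stem
- iron: the same iron last; origin at the centre of its underside, under the stem
- heel_mid (a point): centre, half-way up, of the loose wooden heel block, D-shaped, about 57 (x) x 50 (y) x 34 mm high, about 55 g, standing in the other end bay of the tray
- hammer: bystander: wooden-handled hammer lying beyond the bench; origin on the work surface
- tin: bystander: flat round metal tin, 72 mm diameter
- glue: bystander: white glue bottle, 100 mm high
- mid_bay (a point): centre of the floor of the tray's middle bay, 13 mm above the tray's origin; axes as the tray. Two cross dividers, 5 mm thick, 17 mm above the floor, at y = +-44 mm, make three bays, each 140 (x) x 83 (y) mm; the end bays' centres are at y = -88 and +88 mm. The middle bay is empty at the start

How it is judged (in metres and radians):
On the way:
1. the iron stands upright in the middle bay, let go of, while the tray is still on the bench (y of iron_mid in the frame of tray between -0.022 and 0.022 m and z of iron_mid in the frame of tray below 0.048 m and angle between iron's own z axis and vertical below 0.1 rad and contact force between iron and the fingers below 0.1 N and y of tray in the frame of bench above -0.08 m), for 0.2 s.
At the end, for the whole second after the job is handed in: the tray lies flat on the steel plate within 9 mm of the stop, square to it within 0.07 rad and within 45 mm of the plate's middle line, at rest; the iron stands upright in the middle bay; the wooden heel stands in its end bay (y of tray in the frame of stop below 0.144 m and x of tray in the frame of plate between -0.045 and 0.045 m and z of tray in the frame of plate between 0.056 and 0.064 m and angle between the y axis of tray and the y axis of plate, either way round below 0.07 rad and angle between tray's own z axis and vertical below 0.03 rad and linear speed of tray below 0.01 m/s and y of iron_mid in the frame of tray between -0.022 and 0.022 m and z of iron_mid in the frame of tray below 0.048 m and angle between each of iron, heel_mid's own z axis and vertical below 0.1 rad and z of heel_mid in the frame of tray below 0.034 m and (y of heel_mid in the frame of tray between -0.12 and -0.06 m or y of heel_mid in the frame of tray between 0.06 and 0.12 m)); the robot touches nothing.
It fails at once if the tray tips or sags by more than 0.05 rad (angle between tray's own z axis and vertical above 0.05 rad).
It fails at once if the tray is lifted more than 9 mm off the tables, or drops more than 6 mm below their level (z of tray in the frame of bench above 0.069 m or z of tray in the frame of bench below 0.054 m).
It fails at once if the iron is let go of more than 15 mm above the tray's floor (contact force between iron and the fingers below 0.05 N and z of iron_mid in the frame of tray above 0.059 m).
It fails at once if a bystander is shoved or knocked over (distance of any of hammer, tin, glue from where it was at the start of the episode above 0.02 m).
It also fails if it takes over 70 s, if anything falls off the work surface, if the arm or the gripper's body presses on something with over 40 N, if the wrist force passes 120 N, or if a joint passes its speed limit or range.

## Working session

There is one attempt and no reset: what is moved stays moved. The work goes in short steps, Python scripts to look and compute and a tool call to move; the robot and the scene stay as the last step left them, time stands still between calls to the robot, and variables do not carry over. Pictures are saved under pics/ and viewed, at most 10 in all, crops included, and the job is handed in when it is done.

Besides the shell and the picture viewer there is one more tool, called after "Request:" as a command line: name --pt "numbers of a row" for each row, then --argument value for the rest. jog_arm: Moves the arm, as the interface text tells. Its arguments: {"type":"object","properties":{"steps":{"type":"array","items":{"type":"array","items":{"type":"number"}}},"newtons":{"type":"number"}},"required":["steps"]}

```bash
mkdir -p pics; cat > h.py <<'E'
import numpy as np, cv2
from plant import r, cams
def snap(n,f):
    s=cams.snapshot(n); cv2.imwrite(f'pics/{f}.png',s['pixels']); np.savez(f'pics/{f}.npz',T=s['T'],fov=s['fov_y'],c=[s['cx'],s['cy']]); return s
def cal(f):
    d=np.load(f'pics/{f}.npz'); return d['T'],200/np.tan(np.radians(float(d['fov']))/2),d['c']
def w(f,u,v,z):
    T,F,c=cal(f); d=T[:3,:3]@np.array([(u-c[0])/F,(v-c[1])/F,1]); o=T[:3,3]; return (o+d*(z-o[2])/d[2]).round(1)
def px(f,p):
    T,F,c=cal(f); q=T[:3,:3].T@(np.array(p)-T[:3,3]); return (q[:2]/q[2]*F+c).round(1)
E
python3 - <<'E'
from h import *
for n in ('scene','side','wrist'):
    s=snap(n,n+'0'); print(n,s['fov_y'],s['T'].round(2).tolist())
a=cv2.imread('pics/scene0.png');print(r.sense())
E
```

```text
scene 44.15889862033693 [[0.53, 0.66, -0.53, 1360.89], [0.85, -0.42, 0.31, -483.92], [-0.02, -0.62, -0.79, 1181.98], [0.0, 0.0, 0.0, 1.0]]
side 53.86667928379179 [[-0.96, -0.16, 0.22, 414.16], [-0.27, 0.52, -0.81, 696.34], [0.02, -0.84, -0.54, 611.92], [0.0, 0.0, 0.0, 1.0]]
wrist 64.82651993034601 [[0.42, -0.87, -0.26, 297.48], [-0.91, -0.4, -0.12, -468.81], [-0.0, 0.29, -0.96, 373.56], [0.0, 0.0, 0.0, 1.0]]
{'t': 0.15, 'qpos': array([-1.20356584e+00,  3.00352059e-01,  1.52143703e+00, -3.80468436e-06,
        1.32070989e+00, -6.66183946e-02]), 'joint_velocities': array([ 4.54366113e-05, -1.43026627e-03, -2.82441581e-03,  1.95528813e-03,
       -1.31416215e-03,  2.59449843e-04]), 'effort': array([ 4.36400242e-04, -5.43667674e+01, -3.61886680e+01, -9.84921098e-05,
        3.18242441e-03,  5.69871531e-05]), 'ee_pos': array([ 231.13021999, -498.89850039,  249.84755037]), 'eef_rot': array([-3.14068809e+00, -5.66564313e-05,  4.33849804e-01]), 'force': array([-0.73252616, -0.03090011, -0.34166455]), 'wrist_torque': array([ 0.01134405, -0.00815775, -0.02595124]), 'grip_force': 0.0, 'finger_gap': 85.4558657493358}
```

View pics/scene0.png

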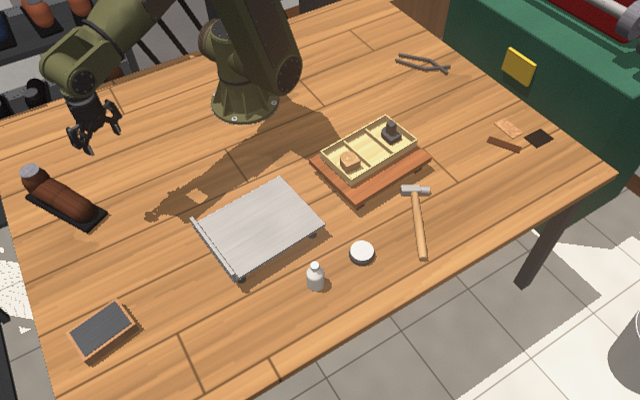

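View pics/side0.png

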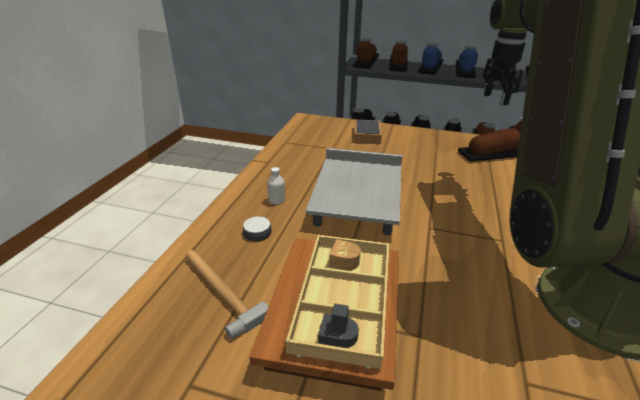

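The scene view shows the iron in the +y bay (about 391,132), the heel in the -y bay (350,158), and the plate at (258,228). The side view shows the iron at about (339,325). I'll enlarge both.

```bash
python3 - <<'E'
from h import *
a=cv2.imread('pics/scene0.png')[105:285,185:445];cv2.imwrite('pics/sc.png',cv2.resize(a,None,fx=3,fy=3,interpolation=2))
a=cv2.imread('pics/side0.png')[140:390,240:420];cv2.imwrite('pics/si.png',cv2.resize(a,None,fx=2.4,fy=2.4,interpolation=2))
E
```

```text
(no output)
```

View pics/sc.png

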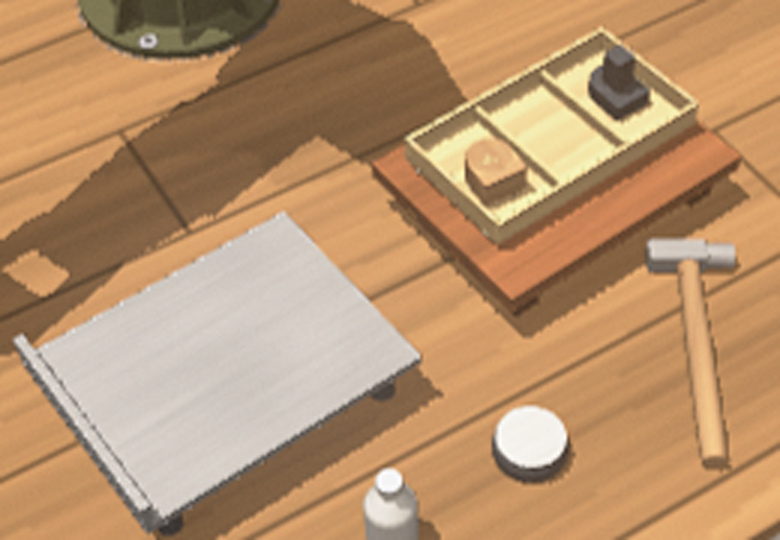

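View pics/si.png

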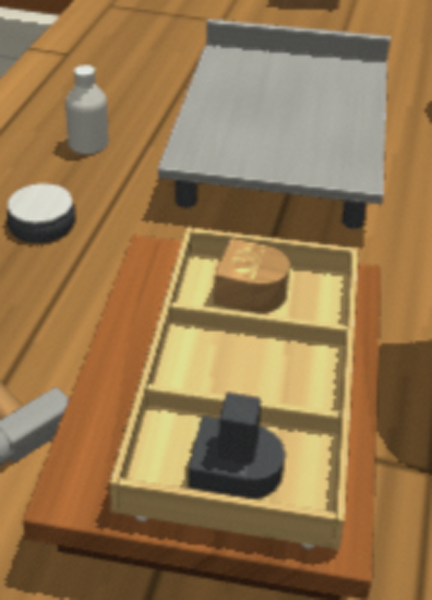

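```bash
python3 - <<'E'
from h import *
A=lambda u,v,z:w('scene0',185+u/3,105+v/3,z)
B=lambda u,v,z:w('side0',240+u/2.4,140+v/2.4,z)
print('tray sc',*[A(*p,98) for p in((604,30),(697,104),(500,226),(407,140))])
print('tray si',*[B(*p,98) for p in((188,229),(356,248),(344,520),(114,487))])
print('bench sc',*[A(*p,60) for p in((742,158),(513,300),(373,166))])
print('bench si',*[B(*p,60) for p in((28,525),(370,582),(378,266),(133,236))])
print('plate sc',*[A(*p,60) for p in((283,214),(420,356),(160,518))])
print('plate si',*[B(*p,60) for p in((160,175),(382,196))])
print('stop top sc',*[A(*p,90) for p in((18,340),(148,510))])
print('stop top si',*[B(*p,90) for p in((209,22),(389,39))])
print('stem',A(619,53,135),B(242,402,135),'heel',A(494,158,107),B(252,258,107))
E
```

```text
tray sc [428.3 317.3  98. ] [571.5 330.6  98. ] [600.3  66.5  98. ] [453.7  51.3  98. ]
tray si [590.6  68.2  98. ] [445.7  51.2  98. ] [416.9 318.6  98. ] [561.7 336.4  98. ]
bench sc [631.2 348.6  60. ] [658.4  44.   60. ] [434.6  20.8  60. ]
bench si [616.7 353.6  60. ] [395.  330.2  60. ] [425.6  23.1  60. ] [649.5  46.8  60. ]
plate sc [442.5 -89.9  60. ] [666.7 -66.6  60. ] [ 692.7 -348.1   60. ]
plate si [655.6 -54.8  60. ] [434.2 -85.2  60. ]
stop top sc [ 471.  -381.3   90. ] [ 698.1 -356.9   90. ]
stop top si [ 685.6 -353.4   90. ] [ 461.9 -375.2   90. ]
stem [496.8 282.1 135. ] [493.5 277.4 135. ] heel [529.2 106.8 107. ] [526.1 100.8 107. ]
```

Request:
jog_arm --pt "2 6 0 0.155 100" --pt "2 6 0 0.155 100" --pt "2 6 0 0.155 100" --pt "2 6 0 0.155 100" --pt "2 6 0 0.155 100" --pt "2 6 0 0.155 100" --pt "2 6 0 0.155 100" --pt "2 6 0 0.155 100"

```text
t: 1.15
ee_pos: [389.4, -22.7, 250.5]
eef_rot: [3.141, 0.0, 1.679]
force: [0.2, -1.4, 0.3]
finger_gap: 85.7
grip_force: 0.0
```

Request:
jog_arm --pt "2 6 0 0 100" --pt "2 6 0 0 100" --pt "2 6 0 0 100" --pt "2 6 0 0 100" --pt "2 6 0 0 100" --pt "0 0 0 0 100" --pt "0 0 0 0 100"

```text
t: 2.02
ee_pos: [487.9, 271.5, 249.8]
eef_rot: [-3.141, 0.0, 1.674]
force: [0.3, 0.5, 0.1]
finger_gap: 85.3
grip_force: 0.0
```

```bash
python3 - <<'E'
from h import *
s=r.sense();print(s['t'],s['ee_pos'],s['eef_rot']);snap('wrist','w1')
E
```

```text
2.025 [487.85274863 271.47947587 249.84500224] [-3.14070409e+00  4.61127914e-04  1.67419966e+00]
```

View pics/w1.png

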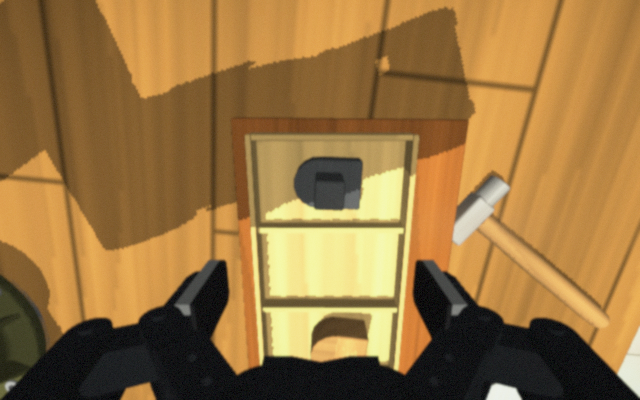

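The wrist view shows the stem top at about (330,190). The iron is nearly square to the tray. Tray rim corners are at (247,136) and (418,136), the divider tops run at rows 226 and 302.

```bash
python3 - <<'E'
from h import *
W=lambda u,v,z:w('w1',u,v,z)
print('stem',W(330,191,135),'rim',W(247,136,98),W(418,136,98),'bench corners',W(232,118,60),W(467,118,60))
print('div',W(259,226,90),W(404,229,90),W(262,301,90),W(402,304,90))
E
```

```text
stem [493.7 285.3 135. ] rim [419.7 317.2  98. ] [565.4 332.2  98. ] bench corners [396.4 329.   60. ] [620.6 352.   60. ]
div [432.4 233.   90. ] [571.2 244.2  90. ] [439.3 150.7  90. ] [583.9 162.   90. ]
```

Request:
jog_arm --pt "0.3 0.5 -3 0 100" --pt "0.4 0.5 -3 0 100" --pt "0 0 -3 0 100" --pt "0 0 -2 0 100" --pt "0 0 -1 0 100" --pt "0 0 -0.5 0 100" --pt "0 0 0 0 100" --pt "0 0 0 0 100"

```text
t: 3.08
ee_pos: [495.4, 281.8, 126.0]
eef_rot: [3.141, -0.0, 1.674]
force: [-0.1, 0.3, 0.4]
finger_gap: 85.6
grip_force: 0.0
```

Request:
jog_arm --pt "0 0 -0.6 0 100" --pt "0 0 0 0 20" --pt "0 0 0 0 20" --pt "0 0 0 0 15" --pt "0 0 0 0 10" --pt "0 0 0 0 10" --pt "0 0 0 0 10" --pt "0 0 0 0 10" --newtons 60

```text
t: 4.08
ee_pos: [495.2, 281.9, 119.6]
eef_rot: [3.141, -0.0, 1.674]
force: [-1.5, 1.5, 5.6]
finger_gap: 23.4
grip_force: 58.4
```

Request:
jog_arm --pt "0 0 0.5 0 10" --pt "0 0 1 0 10" --pt "0 0 1 0 10" --pt "0 0 0.8 0 10" --pt "0 0 0 0 10"

```text
t: 4.7
ee_pos: [495.3, 281.8, 153.1]
eef_rot: [3.14, -0.0, 1.674]
force: [0.0, -0.4, -6.7]
finger_gap: 23.3
grip_force: 58.4
```

```bash
python3 - <<'E'
from h import *
s=r.sense();print(s['t'],s['ee_pos'],s['force'],s['wrist_torque'],s['finger_gap']);snap('side','s2')
a=cv2.imread('pics/s2.png')[200:400,220:480];cv2.imwrite('pics/s2c.png',cv2.resize(a,None,fx=3,fy=3,interpolation=2))
E
```

```text
4.7 [495.33589998 281.84770308 153.08429127] [ 0.04669398 -0.37230052 -6.65923705] [-0.00342322  0.04822168 -0.01905611] 23.302447778666
```

View pics/s2c.png

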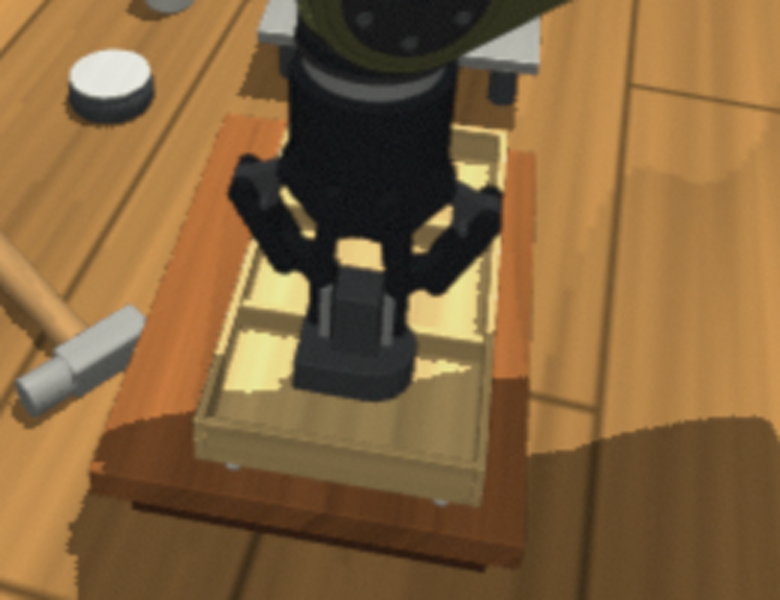

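The iron is held upright (stem at about (358,310) in the crop), lifted 33 mm and clear of the 90 mm divider tops, and the tray has not moved.

Request:
jog_arm --pt "0.1 -0.7 0 0 10" --pt "0.2 -1.7 0 0 10" --pt "0.2 -2 0 0 10" --pt "0.2 -2 0 0 10" --pt "0.2 -1.7 0 0 10" --pt "0.1 -0.9 0 0 10" --pt "0 0 0 0 10" --pt "0 0 0 0 10"

```text
t: 5.75
ee_pos: [505.1, 192.1, 152.3]
eef_rot: [3.142, -0.0, 1.674]
force: [-0.1, 0.2, -6.2]
finger_gap: 23.3
grip_force: 58.3
```

```bash
python3 - <<'E'
from h import *
s=r.sense();print(s['t'],s['ee_pos']);snap('wrist','w2')
E
```

```text
5.75 [505.07155236 192.125886   152.29088346]
```

View pics/w2.png

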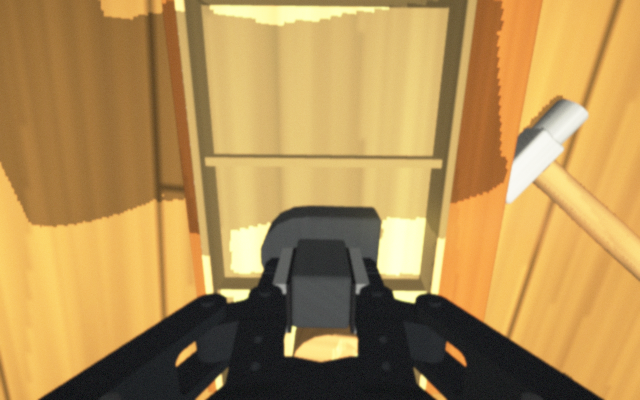

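The near and far dividers show at about rows 294 and 161. Their tops give the bay centre directly.

```bash
python3 - <<'E'
from h import *
W=lambda u,v,z:w('w2',u,v,z)
print(W(206,160,90),W(441,163,90),W(225,293,90),W(420,296,90),'px of predicted divider mids',px('w2',(502.6,235.8,90)),px('w2',(511.4,148.2,90)))
E
```

```text
[433.1 230.1  90. ] [571.6 242.6  90. ] [445.7 141.5  90. ] [576.5 152.6  90. ] px of predicted divider mids [324.  162.5] [323.3 293.1]
```

The bay centre is (507,192), and the iron hangs at (505,192). I'll lower it.

Request:
jog_arm --pt "0.1 0 -1 0 10" --pt "0 0 -1 0 10" --pt "0 0 -0.6 0 10" --pt "0 0 -0.3 0 10" --pt "0 0 -0.2 0 10" --pt "0 0 0 0 10" --pt "0 0 0 0 10"

```text
t: 6.68
ee_pos: [506.2, 191.8, 121.5]
eef_rot: [3.141, -0.0, 1.674]
force: [-0.2, 0.6, -6.3]
finger_gap: 23.8
grip_force: 58.4
```

Request:
jog_arm --pt "0 0 -0.1 0 10" --pt "0 0 -0.1 0 10" --pt "0 0 0 0 10" --pt "0 0 0 0 10"

```text
t: 7.18
ee_pos: [506.2, 191.8, 119.6]
eef_rot: [3.141, -0.0, 1.674]
force: [-1.5, -1.7, -0.5]
finger_gap: 23.2
grip_force: 58.9
```

Contact: the weight is now carried by the floor. I'll release slowly, then rise.

Request:
jog_arm --pt "0 0 0 0 35" --pt "0 0 0 0 50" --pt "0 0 0 0 70" --pt "0 0 0 0 90" --pt "0 0 0 0 100" --pt "0 0 0 0 100" --newtons 20

```text
t: 7.92
ee_pos: [506.1, 191.8, 119.3]
eef_rot: [3.142, -0.0, 1.674]
force: [-0.2, -0.6, -0.1]
finger_gap: 85.3
grip_force: 0.0
```

Request:
jog_arm --pt "0 0 1 0 100" --pt "0 0 2 0 100" --pt "0 0 3 0 100" --pt "-0.3 3 2 0 100" --pt "-0.4 4 0 0 100" --pt "-0.4 4 0 0 100" --pt "0 0 0 0 100"

```text
t: 8.8
ee_pos: [494.5, 303.8, 199.8]
eef_rot: [3.141, -0.0, 1.677]
force: [-0.2, -0.1, -0.4]
finger_gap: 85.2
grip_force: 0.0
```

Request:
jog_arm --pt "-0.2 3 0 0 100" --pt "-0.2 2.5 0 0 100" --pt "0 0 -4 0 100" --pt "0 0 -4 0 100" --pt "0 0 -2 0 100" --pt "0 0 -1.3 0 100" --pt "0 0 0 0 100"

```text
t: 9.68
ee_pos: [491.2, 356.3, 86.2]
eef_rot: [-3.141, 0.0, 1.673]
force: [0.3, 0.8, -0.0]
finger_gap: 85.4
grip_force: 0.0
```

```bash
python3 - <<'E'
from h import *
s=r.sense();print(s['t'],s['ee_pos'],s['force']);snap('side','s3')
a=cv2.imread('pics/s3.png')[200:400,220:480];cv2.imwrite('pics/s3c.png',cv2.resize(a,None,fx=3,fy=3,interpolation=2))
E
```

```text
9.675 [491.18554341 356.34375481  86.17644011] [ 0.2744937   0.77052223 -0.03884398]
```

View pics/s3c.png

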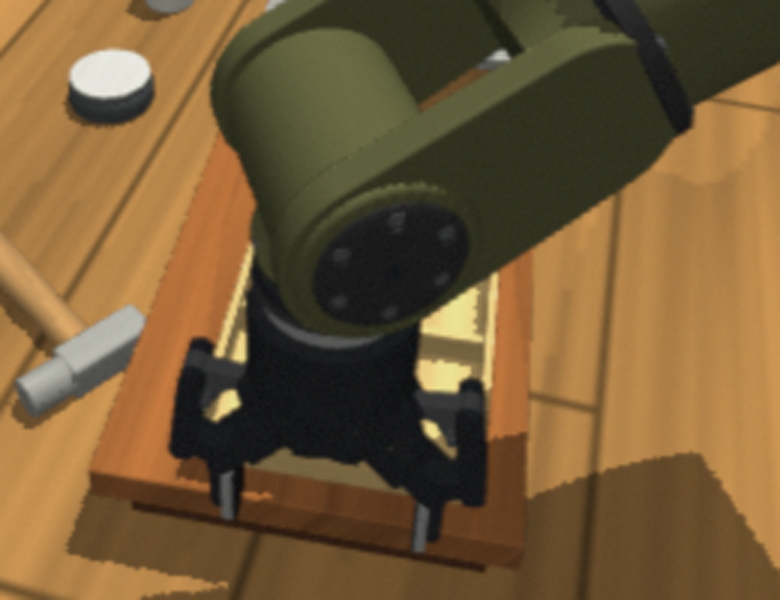

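The fingers straddle the tray's end wall symmetrically at (228,490) and (420,525), beyond the wall, touching nothing. I'll push gently.

Request:
jog_arm --pt "0 -0.4 0 0 100" --pt "0.1 -0.5 0 0 100" --pt "0 -0.5 0 0 100" --pt "0.1 -0.5 0 0 100" --pt "0 -0.5 0 0 100" --pt "0.1 -0.5 0 0 100" --pt "0 -0.5 0 0 100" --pt "0.1 -0.5 0 0 100"

```text
t: 10.72
ee_pos: [495.1, 317.5, 86.4]
eef_rot: [3.141, -0.0, 1.674]
force: [-0.3, 3.5, 0.8]
finger_gap: 85.4
grip_force: 1.5
```

```bash
python3 - <<'E'
from h import *
snap('scene','c4');a=cv2.imread('pics/c4.png')[95:275,185:445];cv2.imwrite('pics/c4c.png',cv2.resize(a,None,fx=3,fy=3,interpolation=2))
E
```

```text
(no output)
```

View pics/c4c.png

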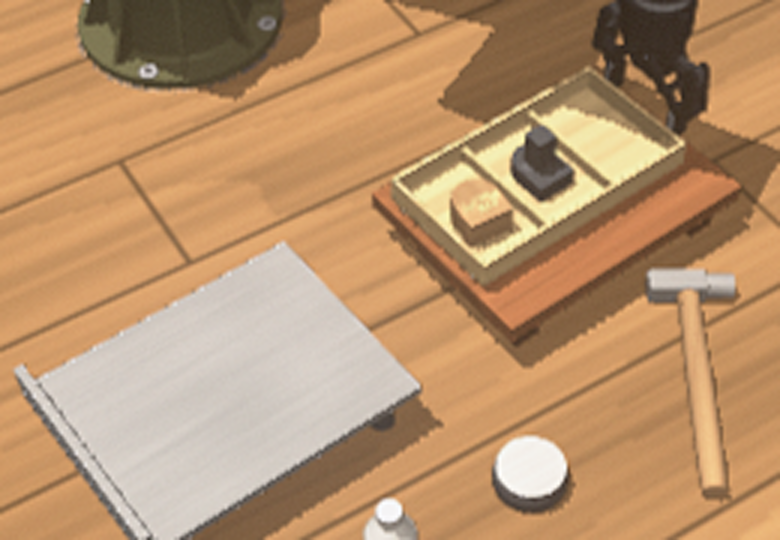

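The iron stands upright in the middle bay (541,160), the heel is in its bay, and the tray is sliding square. Continuing.

Request:
jog_arm --pt "0.08 -0.7 0 0 100" --pt "0.08 -0.8 0 0 100" --pt "0.08 -0.8 0 0 100" --pt "0.08 -0.8 0 0 100" --pt "0.08 -0.8 0 0 100" --pt "0.08 -0.8 0 0 100" --pt "0.08 -0.8 0 0 100" --pt "0.08 -0.8 0 0 100"

```text
t: 11.78
ee_pos: [501.5, 254.2, 86.3]
eef_rot: [3.142, 0.0, 1.674]
force: [-0.8, 3.2, 1.4]
finger_gap: 85.8
grip_force: 1.4
```

Request:
jog_arm --pt "0.08 -0.8 0 0 100" --pt "0.08 -0.8 0 0 100" --pt "0.08 -0.8 0 0 100" --pt "0.08 -0.8 0 0 100" --pt "0.08 -0.8 0 0 100" --pt "0.08 -0.8 0 0 100" --pt "0.08 -0.8 0 0 100" --pt "0.08 -0.8 0 0 100"

```text
t: 12.78
ee_pos: [508.0, 190.2, 86.3]
eef_rot: [-3.142, 0.0, 1.674]
force: [-0.4, 2.2, 1.0]
finger_gap: 85.5
grip_force: 1.4
```

Request:
jog_arm --pt "0.08 -0.8 0 0 100" --pt "0.08 -0.8 0 0 100" --pt "0.08 -0.8 0 0 100" --pt "0.08 -0.8 0 0 100" --pt "0.08 -0.8 0 0 100" --pt "0.08 -0.8 0 0 100" --pt "0.08 -0.8 0 0 100" --pt "0.08 -0.8 0 0 100"

```text
t: 13.78
ee_pos: [514.3, 126.2, 86.3]
eef_rot: [-3.142, 0.0, 1.674]
force: [-0.6, 2.6, 0.9]
finger_gap: 85.3
grip_force: 1.4
```

Request:
jog_arm --pt "0.08 -0.8 0 0 100" --pt "0.08 -0.8 0 0 100" --pt "0.08 -0.8 0 0 100" --pt "0.08 -0.8 0 0 100" --pt "0.08 -0.8 0 0 100" --pt "0.08 -0.8 0 0 100" --pt "0.08 -0.8 0 0 100" --pt "0.08 -0.8 0 0 100"

```text
t: 14.78
ee_pos: [520.7, 62.2, 86.2]
eef_rot: [-3.141, -0.0, 1.674]
force: [-0.6, 1.7, -0.3]
finger_gap: 85.4
grip_force: 1.2
```

Request:
jog_arm --pt "0.08 -0.8 0 0 100" --pt "0.08 -0.8 0 0 100" --pt "0.08 -0.8 0 0 100" --pt "0.08 -0.8 0 0 100" --pt "0.08 -0.8 0 0 100" --pt "0.08 -0.8 0 0 100" --pt "0.08 -0.8 0 0 100" --pt "0.08 -0.8 0 0 100"

```text
t: 15.78
ee_pos: [527.1, -1.8, 86.3]
eef_rot: [-3.142, -0.0, 1.674]
force: [-0.1, 2.2, -1.4]
finger_gap: 85.2
grip_force: 1.2
```

Request:
jog_arm --pt "0.08 -0.8 0 0 100" --pt "0.08 -0.8 0 0 100" --pt "0.08 -0.8 0 0 100" --pt "0.08 -0.8 0 0 100" --pt "0.06 -0.6 0 0 100" --pt "0.05 -0.5 0 0 100" --pt "0.04 -0.4 0 0 100" --pt "0.04 -0.4 0 0 100"

```text
t: 16.77
ee_pos: [532.2, -52.4, 86.3]
eef_rot: [-3.142, -0.0, 1.674]
force: [0.2, 3.1, -0.7]
finger_gap: 85.6
grip_force: 1.2
```

Request:
jog_arm --pt "0.03 -0.3 0 0 100" --pt "0.03 -0.3 0 0 100" --pt "0.03 -0.3 0 0 100" --pt "0.03 -0.3 0 0 100" --pt "0.03 -0.3 0 0 100" --pt "0.03 -0.3 0 0 100" --pt "0.02 -0.2 0 0 100" --pt "0.02 -0.2 0 0 100"

```text
t: 17.77
ee_pos: [534.4, -74.4, 86.3]
eef_rot: [-3.142, -0.0, 1.674]
force: [-0.8, 3.1, -0.4]
finger_gap: 85.6
grip_force: 1.3
```

Request:
jog_arm --pt "0.01 -0.15 0 0 100" --pt "0.02 -0.15 0 0 100" --pt "0.01 -0.15 0 0 100" --pt "0.02 -0.15 0 0 100" --pt "0.01 -0.15 0 0 100" --pt "0.02 -0.15 0 0 100"

```text
t: 18.52
ee_pos: [535.3, -83.4, 86.3]
eef_rot: [-3.142, -0.0, 1.674]
force: [-0.6, 2.6, 0.2]
finger_gap: 85.3
grip_force: 1.3
```

Request:
jog_arm --pt "0.01 -0.15 0 0 100" --pt "0.02 -0.15 0 0 100" --pt "0.01 -0.15 0 0 100" --pt "0.01 -0.1 0 0 100"

```text
t: 19.02
ee_pos: [535.8, -86.7, 86.3]
eef_rot: [3.142, -0.003, 1.674]
force: [1.2, 28.4, 3.8]
finger_gap: 85.5
grip_force: 13.4
```

The force has risen to 28 N, so the tray is against the stop. I'll back off along +y and up, then look.

Request:
jog_arm --pt "0 0.3 0 0 100" --pt "-0.1 1 0 0 100" --pt "-0.2 2 0 0 100" --pt "-0.2 2.5 1 0 100" --pt "0 3 4 0 100" --pt "0 3 5 0 100" --pt "0 0 5 0 100" --pt "0 0 0 0 100"

```text
t: 20.02
ee_pos: [531.7, 30.5, 240.1]
eef_rot: [3.135, 0.001, 1.675]
force: [-0.4, -0.2, -0.7]
finger_gap: 85.0
grip_force: 0.0
```

```bash
python3 - <<'E'
from h import *
s=r.sense();print(s['t'],s['ee_pos'],s['force']);snap('scene','c5');a=cv2.imread('pics/c5.png')[135:315,165:425];cv2.imwrite('pics/c5c.png',cv2.resize(a,None,fx=3,fy=3,interpolation=2))
E
```

```text
20.025 [531.67553239  30.54134847 240.05789932] [-0.42984021 -0.15668145 -0.67383386]
```

View pics/c5c.png

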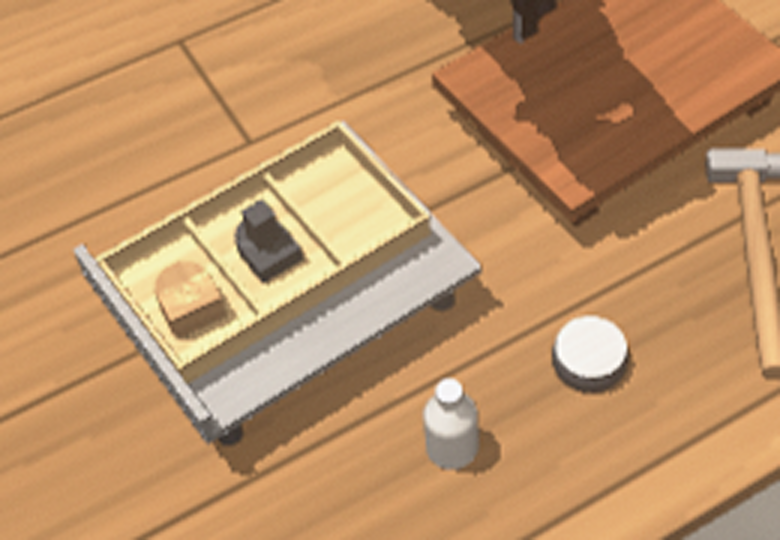

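```bash
python3 - <<'E'
from h import *
A=lambda u,v,z:w('c5',165+u/3,135+v/3,z)
c=np.array([A(*p,98) for p in((342,124),(432,214),(183,362),(98,258))]);m=c.mean(0)
print(c.tolist(),m)
p=np.array([442.5,-89.9,0]),np.array([666.7,-66.6,0]) # plate +y corners, same camera
d=(p[1]-p[0]);d/=np.linalg.norm(d);y=np.array([-d[1],d[0],0]);q=m-(p[0]+p[1])/2
print('x in plate',q@d,'y from plate +y edge',q@y,'expect ~-155; yaw err',np.arctan2(d[1],d[0])-np.arctan2(*(c[1]-c[0])[1::-1]))
E
```

```text
[[473.0, -104.0, 98.0], [615.9, -86.8, 98.0], [639.4, -351.5, 98.0], [495.9, -370.0, 98.0]] [ 556.05  -228.075   98.   ]
x in plate -14.044931266494356 y from plate +y edge -149.17229310672758 expect ~-155; yaw err -0.01623430761750659
```

The picture shows the tray's front edge against the stop, with the iron upright in the middle bay (262,240) and the heel in its own bay (190,295). The tray measures -14 mm from the plate's middle line and about 0.02 rad off square, both within limits. Handing in.

```bash
python3 -c "
from plant import r
print(r.job_done())"
```

```text
the job is handed in; nothing more can be done
None
```

The iron stands upright in the tray's middle bay, the wooden heel is still in its own bay, and the tray lies against the stop on the steel plate. The job is handed in, but no verdict came back.

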